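Stand the picture frame on its fold-out leg

TASK

Fold out the support leg on the back of the picture frame as far as it goes, then stand the frame up on the round wooden coaster, so that it rests on its lower edge and on the leg with the picture facing the robot's side of the counter. Set it down gently, and leave the cup, the marker and the pencil case where they are.

Things in the scene. Friction and masses are not known exactly. Their poses are not given: they have to be found in the camera images.
- frame: Wooden picture frame, a rigid board 160 tall, 115 wide, 14 thick (mm), 0.2 to 0.45 kg. Origin: centre of its underside. Own z up the frame, y across; picture at x = -7, back at x = +7. Starts leaning 30 degrees from vertical on the organiser's rest, top towards the robot's side, back up and away from it. Standing rightly on its open leg it leans back 20 degrees, top away from the picture side.
- leg (a joint): Hinge of the black leg, rad: 0 folded flat on the back (starts 0 to 0.06), 0.63 open at a firm stop. Axis along the frame's y at its x = 10, z = 105 mm. Light friction (0.03 N m), stays where put. Opening swings the lower end off the back (own +x of the frame) and up. Leg 5 mm thick, 36 mm wide for its upper 48 mm, then a stem 14 mm wide.
- leg_tab (a point): Middle of the pull tab on the leg's lower end: a bar 16 mm wide (along the frame's y), 10 mm thick, sticking out square from the leg by 28 mm. Point: 91.4 mm from the hinge along the leg, 19 mm out from its middle plane; folded, 22 mm off the frame's back and about 40 mm above the counter. Pinch its two sides from above; it turns between the fingers as the leg swings.
- leg_foot (a point): Middle of the rounded foot (radius 4 mm, 14 mm wide) at the leg's free end, 97.4 mm from the hinge. When the frame stands properly it is 4 mm above the surface and 66 mm behind the frame's lower back edge.
- corner_a (a point): Corner of the frame's lower back edge at own +y (x = +7, y = +57.5, z = 0 mm in the frame's axes). This edge carries the standing frame.
- corner_b (a point): The other corner of the lower back edge (y = -57.5 mm).
- top_mid (a point): Middle of the frame's top end (z = 160 mm in its axes). The top 50 mm is bare and free on both faces, for a grasp across the 14 mm thickness with the tool in line with the leaning frame: the rest carries only the lower 95 mm and the leg's hinge barrel ends 109 mm up.
- sightline (a point): An imaginary point 300 mm straight out in front of the picture, level with the frame's underside in its own axes: it tells which way the picture faces.
- coaster: Round wooden coaster for pots, 200 mm across, 12 mm thick, stuck to the counter. Origin: centre of its underside; its axes stay parallel to the world's (x away from the robot).
- organiser: Fixed black plastic desk organiser, 150 mm wide. Origin on the counter, 14 mm under the frame's underside. To its own -x a box with drawer, 52 to 149 mm from the origin, 62 mm high; a sloping rest board leans from the origin over that box, 90 mm high. The frame lies on the board, its underside on two short hooks 41 to 57 mm either side of the middle, no lip: it lifts straight up.
- cup: Red ceramic mug, 85 mm tall, 74 mm across; leave alone. Origin: centre of its base.
- marker: Green-capped whiteboard marker lying on the counter, 128 mm long, 16 mm thick; leave alone. Origin: its underside's middle.
- pencil_case: Closed plastic pencil case, 200 by 65 by 30 mm, lying on the counter; leave alone. Origin: its underside's middle.
Mind the look-alikes: they are no part of the job. What is meant by the frame is not blue, purple or yellow, and is the larger of those in its own colour.

How it is judged:
By the outcome, as a careful person would: the job done as asked, in the order asked, and still so for the second after the job is handed in, with the robot touching nothing.
It also fails if it takes over 64 s, if anything falls off the work surface, if the arm or the gripper's body presses on something with over 40 N, if the wrist force passes 120 N, or if a joint passes its speed limit or range.

ROBOT

A 6-joint arm with a two-finger parallel gripper is mounted at the origin on the work surface. World frame = base frame: x ahead of the robot, y to its left, z up, the work surface at z = 0. Lengths are in m, angles in rad, forces in N, time in s.
With the tool pointing down it reaches from about 0.25 to 0.85 m from the base axis. Payload 12.5 kg.
Tool frame: the origin (TCP) lies midway between the tips of the shut fingers; the grasp point (between the pads) lies 19 mm behind it; z points along the fingers, y is the direction in which the jaws open and shut (so a half turn about z gives the same grasp; the last joint's range is limited). The gripper opens to 93 mm and grips with 3 to 60 N. Pads are 15 mm wide; open, the fingers measure 128 mm over their backs; the gripper's body (75 mm by 188 mm) begins 65 mm behind the grasp point.
Start: joints at [-1.296, 0.351, 1.652, -0, 1.139, -0.085], TCP at [0.194, -0.515, 0.219] pointing down, gripper open.
Joint ranges: [-2.75, 2.75], [-0.79, 2.1], [0.01, 2.65], [-1.57, 4.71], [0.07, 3.14], [-2.87, 2.87]. Speed limits (rad/s): [2.22, 2.22, 2.79, 3.14, 3.14, 3.14].

INTERFACE

Orientations are given as a unit quaternion [w, x, y, z].
In Python, from cell import * gives the robot as it stands.
- The arm moves only by the shell command python3 -m jog 'ROWS'. ROWS is JSON, a list of rows, each a list of 5 numbers: the shift along the world's x, y, z in mm, then the turn about the world's z in units of 5 degrees (1.0 is 5 degrees), then the opening, from -1 (shut) to 1 (fully open). In form: [[x, y, z, twist, claw], ...]. A call has 1 to 5 rows; each row is the pose to reach, as a shift and turn from the pose measured when the call began; what a row does not reach only later rows make up. A row lasts 1/8 s, in which the tool goes at most 62.5 mm and 10.7 degrees, less where a joint would pass 70% of its speed; a pose out of reach is approached as far as the arm can. A call with a gripper value outside its range is refused whole. The fingers move at their own pace and stop on an object; the grip force is fixed at half the most. Time passes only in rows, so rows that repeat a pose let the fingers close. It gives the time, the measured TCP pose, the force and the opening at its end, in the units of the state.
- state(): the state, without advancing time (a new reading comes with each control period).
- capture(name): name is "side" or "top"; returns a dict with "img" (480x640x3 uint8, red, green, blue), "fx", "fy", "cx", "cy" (pixels), "origin" and "rotation" of the camera in the world. Camera axes: x right, y up, looking along -z (the intrinsics and any distortion apply to the point x, -y, -z); pixel columns grow to the right and rows downward; lengths in m; the calibration is good to about 2 mm. A picture is of the moment at which its call begins. There is no depth.
- finish_job(): hands the job in, once; it reports no verdict.
The state is a dict: "time": time; "joint_pos": joint angles; "dq": joint speeds; "tau": joint torques, N m; "tcp_pos": TCP position; "tcp_rot": TCP orientation; "wrist_force": force on the tool from outside, world axes, zero at the start; "torque": the same for the moment, N m; "gripper_width": opening from 0.0 (shut) to 1.0 (fully open).
Only numpy, scipy, OpenCV 4.12 (cv2) and the standard library are available. Lean on these libraries where they do the work, as an engineer would, in place of code of your own. Each camera call takes 0.05 s, during which the arm holds its last target.

## Working session

There is one attempt and no reset: what is moved stays moved. The work goes in short steps, Python scripts to look and compute and a shell command to move; the robot and the scene stay as the last step left them, time stands still between calls to the robot, and variables do not carry over. Pictures are saved under pics/ and viewed, and the job is handed in when it is done.

```bash
ls; mkdir -p pics
python3 - <<'E'
from cell import *
import cv2, numpy as np
print(state())
for n in("side","top"):
    c=capture(n); cv2.imwrite(f"pics/{n}0.png",c["img"][:,:,::-1]); print({k:v for k,v in c.items() if k!="img"})
    np.savez(f"{n}0.npz",**c)
E
```

```text
pics
{'time': 0.0, 'joint_pos': array([-1.29561499e+00,  3.51238192e-01,  1.65240857e+00,  8.06535346e-06,
        1.13910582e+00, -8.45902295e-02]), 'dq': array([ 0.00138193, -0.00128944,  0.00036978, -0.00088085, -0.0014476 ,
        0.00016836]), 'tau': array([-1.63461671e-03, -4.97320068e+01, -2.85253787e+01,  6.98106294e-02,
        2.56495544e-02, -8.26569908e-05]), 'tcp_pos': array([ 0.19357161, -0.51444823,  0.21810626]), 'tcp_rot': array([-5.77680371e-04,  9.83864271e-01,  1.78915509e-01, -5.15391919e-05]), 'wrist_force': array([ 1.41357232,  0.8514924 , -0.1930054 ]), 'torque': array([-0.00482721,  0.02945378,  0.02082656]), 'gripper_width': 1.0004776970395357}
{'fx': 440.4635914226404, 'fy': 440.4635914226404, 'cx': 320.8565089242686, 'cy': 234.68367251608043, 'origin': array([0.43219404, 0.55348632, 0.69931825]), 'rotation': array([-0.0535683 , -0.01588676,  0.39533962,  0.91683403])}
{'fx': 545.536587183334, 'fy': 545.536587183334, 'cx': 328.7847590145227, 'cy': 239.93376312831893, 'origin': array([ 0.39417314, -0.10058426,  1.15609956]), 'rotation': array([-0.69864799, -0.03449107,  0.03893936,  0.71357205])}
```

View pics/side0.png

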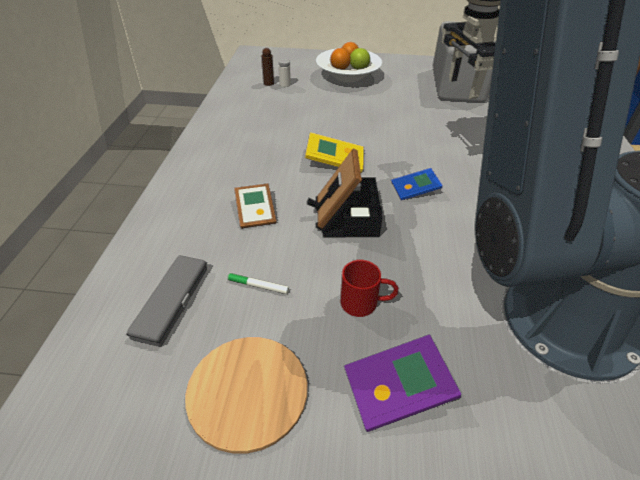

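View pics/top0.png

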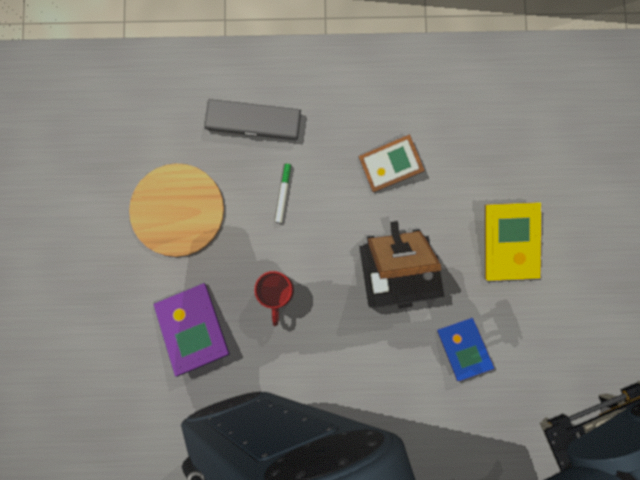

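```bash
cat > h.py <<'E'
import numpy as np, cv2
from scipy.spatial.transform import Rotation as R
def load(n): return dict(np.load(n+".npz"))
def rot(c): q=c["rotation"]; return R.from_quat([q[1],q[2],q[3],q[0]])
def ray(c,u,v):
    d=np.array([(u-c["cx"])/c["fx"],-(v-c["cy"])/c["fy"],-1.0]); return c["origin"],rot(c).apply(d)
def onz(c,u,v,z):
    o,d=ray(c,u,v); return o+d*(z-o[2])/d[2]
def tri(c1,p1,c2,p2):
    o1,d1=ray(c1,*p1);o2,d2=ray(c2,*p2)
    A=np.stack([d1,-d2],1); s=np.linalg.lstsq(A,o2-o1,rcond=None)[0]
    a=o1+d1*s[0];b=o2+d2*s[1]; return (a+b)/2,np.linalg.norm(a-b)
def proj(c,P):
    q=rot(c).inv().apply(np.atleast_2d(P)-c["origin"])
    return np.stack([c["cx"]+c["fx"]*q[:,0]/-q[:,2], c["cy"]-c["fy"]*q[:,1]/-q[:,2]],1)
def crop(c,name,x0,y0,x1,y1,s):
    cv2.imwrite(name,cv2.resize(c["img"][y0:y1,x0:x1,::-1],None,fx=s,fy=s,interpolation=cv2.INTER_CUBIC))
E
python3 - <<'E'
from h import *
crop(load("side0"),"pics/s0z.png",290,135,410,245,6)
crop(load("top0"),"pics/t0z.png",340,205,460,315,6)
c=load("top0")
hsv=cv2.cvtColor(c["img"],cv2.COLOR_RGB2HSV)
m=((hsv[...,0]>8)&(hsv[...,0]<22)&(hsv[...,1]>90)&(hsv[...,2]>140)).astype(np.uint8); m[:, 260:]=0
m[:100]=0
cs=max(cv2.findContours(m,0,1)[0],key=cv2.contourArea); e=cv2.fitEllipse(cs); print(e, onz(c,*e[0],.012), 'coaster')
c=load("side0");hsv=cv2.cvtColor(c["img"],cv2.COLOR_RGB2HSV)
m=((hsv[...,0]>8)&(hsv[...,0]<22)&(hsv[...,1]>90)&(hsv[...,2]>140)).astype(np.uint8); m[:320]=0;m[:,320:]=0
cs=max(cv2.findContours(m,0,1)[0],key=cv2.contourArea); e=cv2.fitEllipse(cs); print(e, onz(c,*e[0],.012), 'coaster')
for n,u,v,z in (("cup",273,291,.085),("marker",283,193,.016)): print(n,onz(load("top0"),u,v,z))
E
```

```text
((176.46990966796875, 212.3385467529297), (83.51375579833984, 94.165771484375), 80.81087493896484) [0.5788259  0.21201108 0.012     ] coaster
((245.6802978515625, 394.0227355957031), (109.2558364868164, 124.82814025878906), 57.929779052734375) [0.58388129 0.22303806 0.012     ] coaster
cup [0.40775368 0.00259571 0.085     ]
marker [ 0.61497827 -0.01416853  0.016     ]
```

View pics/s0z.png

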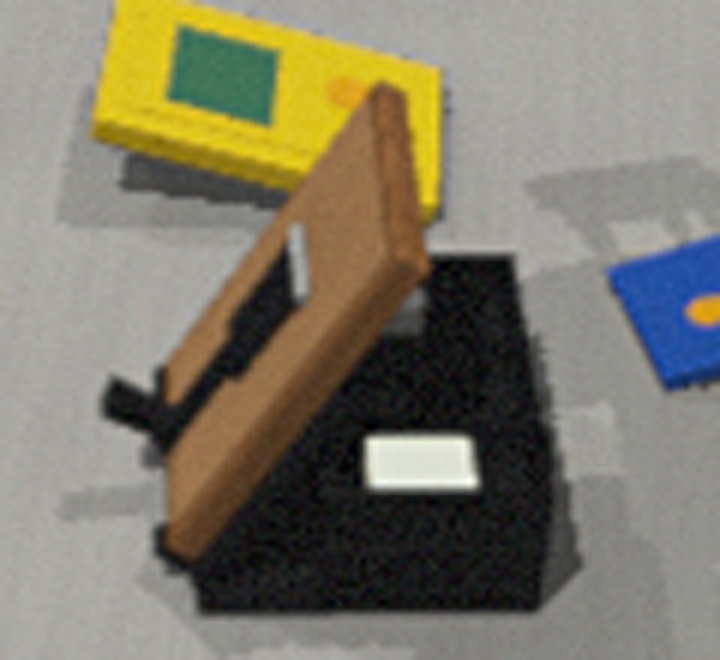

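View pics/t0z.png

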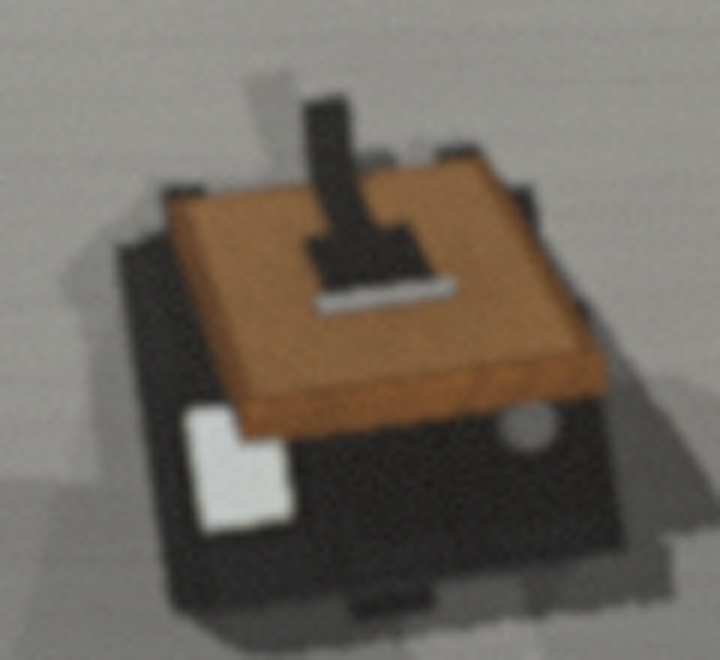

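Run:
```python
from h import *
s=load("side0");t=load("top0")
S=lambda u,v:((u+.5)/6-.5+290,(v+.5)/6-.5+135)
T=lambda u,v:((u+.5)/6-.5+340,(v+.5)/6-.5+205)
pts={}
for n,a,b in (("top back near(+y)",(388,258),(252,396)),("top back far(-y)",(374,92),(602,352)),("low back near",(168,484),(188,198)),("low back far",(165,380),(478,158)),
 ("top pic near",(425,268),(243,440)),("tab end top near",(103,415),(305,100)),("tab end far",(118,380),(346,96)),("barrel near",(302,295),(320,305)),("barrel far",(293,228),(453,285))):
    P,e=tri(s,S(*a),t,T(*b)); pts[n]=P; print(n,P.round(4),round(e*1000,1))
for n,c in(("top",t),("side",s)):
    hsv=cv2.cvtColor(c["img"],cv2.COLOR_RGB2HSV)
    m=((hsv[...,0]>5)&(hsv[...,0]<25)&(hsv[...,1]>70)&(hsv[...,2]>90)).astype(np.uint8)
    cs=max(cv2.findContours(m,0,1)[0],key=cv2.contourArea); e=cv2.fitEllipse(cv2.convexHull(cs)); x=cv2.boundingRect(cs)
    print(n,e,x,onz(c,*e[0],.012),onz(c,*e[0],.006))
```

```text
top back near(+y) [ 0.4395 -0.2039  0.1528] 1.1
top back far(-y) [ 0.4508 -0.3122  0.151 ] 1.2
low back near [ 0.5136 -0.195   0.0477] 1.7
low back far [ 0.5281 -0.3006  0.0128] 0.7
top pic near [ 0.4262 -0.2008  0.152 ] 0.9
tab end top near [ 0.5453 -0.2364  0.0445] 1.3
tab end far [ 0.5432 -0.2495  0.0522] 5.5
barrel near [ 0.4699 -0.2305  0.1141] 0.9
barrel far [ 0.4761 -0.2734  0.1131] 0.4
top ((176.1197967529297, 209.71133422851562), (92.85250854492188, 95.17639923095703), 65.48953247070312) (129, 163, 95, 94) [0.5844669 0.2127936 0.012    ] [0.58546485 0.21443705 0.006     ]
side ((245.8936309814453, 394.72357177734375), (111.93458557128906, 126.38848114013672), 56.33755874633789) (185, 337, 123, 117) [0.58325296 0.22418008 0.012     ] [0.58457164 0.22130537 0.006     ]
```

```bash
python3 -m jog '[[50,40,0,-1,-0.14],[110,85,0,-2,-0.14],[170,130,0,-2.7,-0.14],[230,175,0,-2.7,-0.14],[260,200,0,-2.7,-0.14]]'
```

```text
time: 0.72
tcp_pos: [0.4427, -0.3227, 0.218]
tcp_rot: [-0.001, 0.998, 0.062, -0.0]
wrist_force: [-0.0, -0.7, 0.5]
gripper_width: 0.516
```

```bash
python3 -m jog '[[45,38,0,0,-0.14],[94,77,-10,0,-0.14],[94,77,-60,0,-0.14],[94,77,-110,0,-0.14],[94,77,-120,0,-0.14]]'
python3 - <<'E'
from cell import *
from h import *
for n in("side","top"):
    c=capture(n); np.savez(n+"1.npz",**c)
    print(state()["tcp_pos"])
    p=proj(c,[[.5345,-.246,.040]])[0].astype(int); print(p)
    crop(c,f"pics/{n}1z.png",p[0]-70,p[1]-60,p[0]+70,p[1]+60,5)
E
```

```text
time: 1.35
tcp_pos: [0.5351, -0.2447, 0.0952]
tcp_rot: [-0.002, 0.998, 0.062, -0.002]
wrist_force: [-0.5, 0.7, -0.5]
gripper_width: 0.434
[ 0.53568598 -0.24517014  0.09602793]
[311 203]
[ 0.53652228 -0.24578023  0.09795975]
[394 226]
```

View pics/side1z.png

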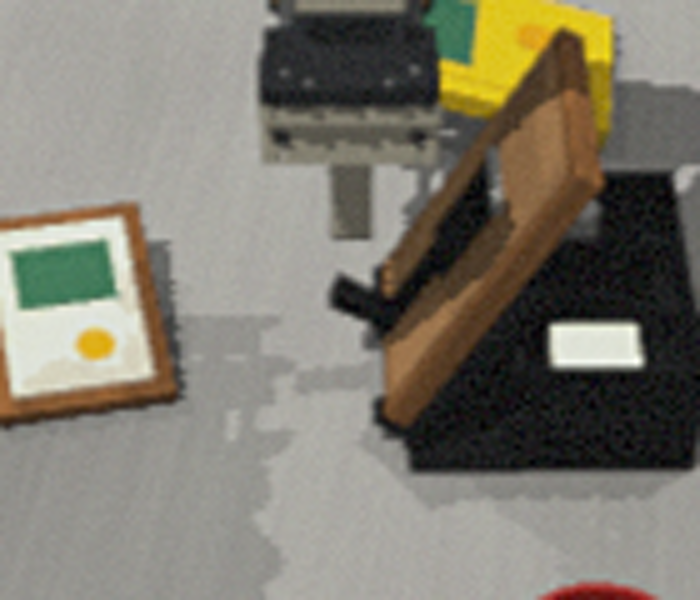

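View pics/top1z.png

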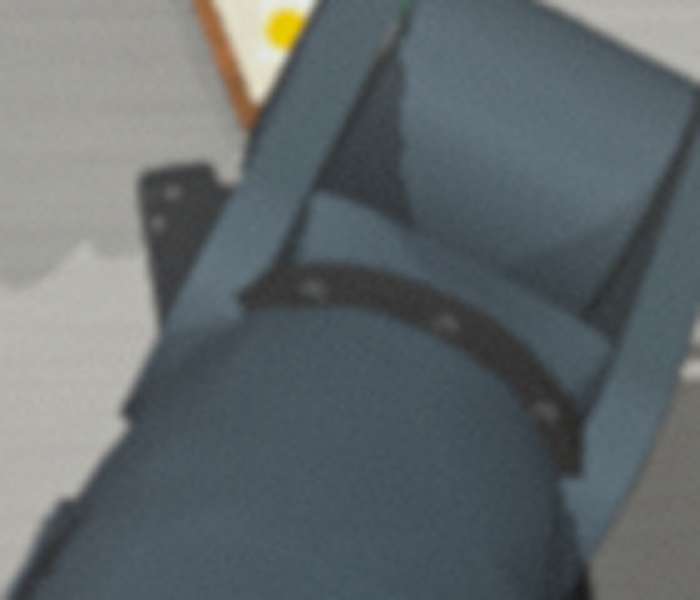

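```bash
python3 -m jog '[[0,0,-25,0,-0.14],[0,0,-50,0,-0.14],[0,0,-68,0,-0.14],[0,0,-75,0,-0.14],[0,0,-75,0,-0.14]]'
python3 - <<'E'
from cell import *
from h import *
for n in("side",):
    c=capture(n); np.savez(n+"2.npz",**c)
    print(state()["tcp_pos"],state()["wrist_force"])
    crop(c,f"pics/{n}2z.png",311-70,203-60,311+70,203+60,5)
E
```

```text
time: 2.08
tcp_pos: [0.5368, -0.246, 0.0235]
tcp_rot: [-0.001, 0.998, 0.062, -0.0]
wrist_force: [-0.0, 0.2, 0.4]
gripper_width: 0.427
[ 0.53695743 -0.24603835  0.02378039] [0.06723477 0.72761409 0.37872748]
```

View pics/side2z.png

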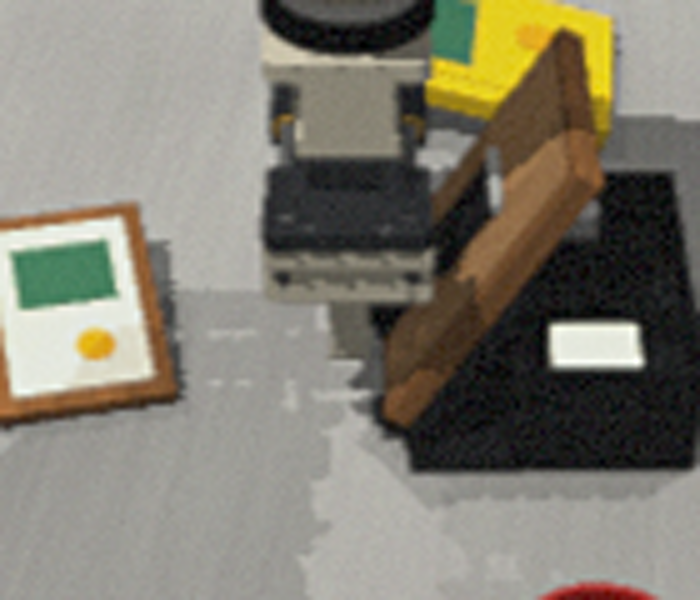

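```bash
python3 -m jog '[[0,0,0,0,-0.4],[0,0,0,0,-0.55],[0,0,0,0,-0.6],[0,0,0,0,-0.6],[0,0,0,0,-0.6]]'
```

```text
time: 2.75
tcp_pos: [0.537, -0.246, 0.0237]
tcp_rot: [-0.001, 0.998, 0.062, -0.0]
wrist_force: [-0.4, -0.7, -0.3]
gripper_width: 0.206
```

```bash
python3 -m jog '[[0,0,0,0,-0.65],[0,0,0,0,-0.7],[0,0,0,0,-1],[0,0,0,0,-1]]'
```

```text
time: 3.25
tcp_pos: [0.5369, -0.2459, 0.0237]
tcp_rot: [-0.001, 0.998, 0.062, -0.0]
wrist_force: [0.0, 0.6, -0.6]
gripper_width: 0.168
```

```bash
python3 -m jog '[[6.4,0.8,6.8,0,-1],[12,1.5,14.2,0,-1],[17,2.1,22.2,0,-1],[21,2.6,30.5,0,-1],[23.6,2.9,37.5,0,-1]]'
python3 - <<'E'
from cell import *
from h import *
for n in("side",):
    c=capture(n); np.savez(n+"3.npz",**c)
    print(state()["tcp_pos"],state()["wrist_force"])
    crop(c,f"pics/{n}3z.png",311-70,203-60,311+70,203+60,5)
E
```

```text
time: 3.88
tcp_pos: [0.5608, -0.243, 0.0618]
tcp_rot: [-0.001, 0.998, 0.062, -0.0]
wrist_force: [0.3, 0.1, -4.2]
gripper_width: 0.165
[ 0.56140379 -0.24320304  0.06265903] [ 0.90476689 -0.11330106 -1.75139615]
```

View pics/side3z.png

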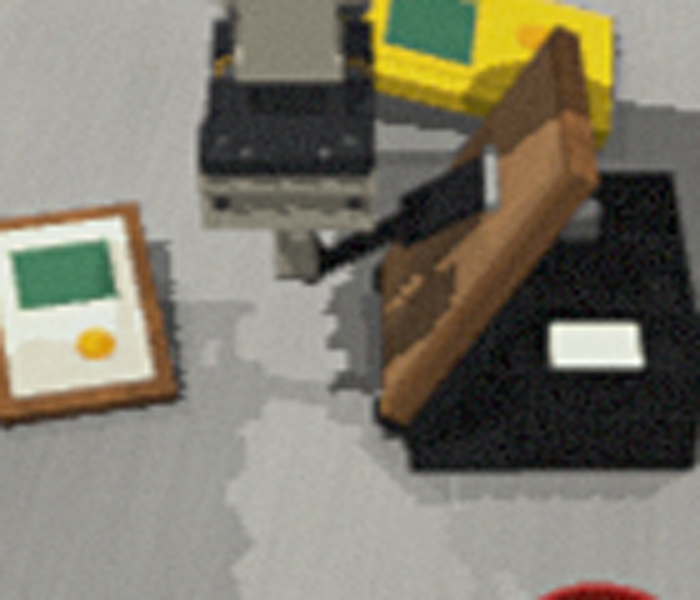

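```bash
python3 -m jog '[[1,0.1,4,0,-1],[1.5,0.2,7,0,-1],[1.5,0.2,7,0,-1]]'; python3 -m jog '[[0.7,0.1,3,0,-1],[0.9,0.1,4,0,-1],[0.9,0.1,4,0,-1]]'
```

```text
time: 4.3
tcp_pos: [0.5629, -0.243, 0.0699]
tcp_rot: [-0.0, 0.998, 0.062, 0.001]
wrist_force: [-0.7, 0.0, -2.0]
gripper_width: 0.169
time: 4.68
tcp_pos: [0.5639, -0.243, 0.0739]
tcp_rot: [-0.0, 0.998, 0.062, 0.001]
wrist_force: [0.6, 0.3, -2.7]
gripper_width: 0.169
```

```bash
python3 -m jog '[[0.5,0.1,2,0,-1],[0.5,0.1,3,0,-1],[0.5,0.1,3,0,-1]]'
python3 - <<'E'
from cell import *
from h import *
for n in("side",):
    c=capture(n); np.savez(n+"4.npz",**c)
    print(state()["tcp_pos"],state()["wrist_force"])
    crop(c,f"pics/{n}4z.png",311-70,203-60,311+70,203+60,5)
E
```

```text
time: 5.05
tcp_pos: [0.5645, -0.2429, 0.077]
tcp_rot: [-0.0, 0.998, 0.062, 0.001]
wrist_force: [0.9, 0.7, -3.9]
gripper_width: 0.17
[ 0.56444784 -0.24288406  0.07700949] [ 0.98001955  0.49970342 -3.1944882 ]
```

View pics/side4z.png

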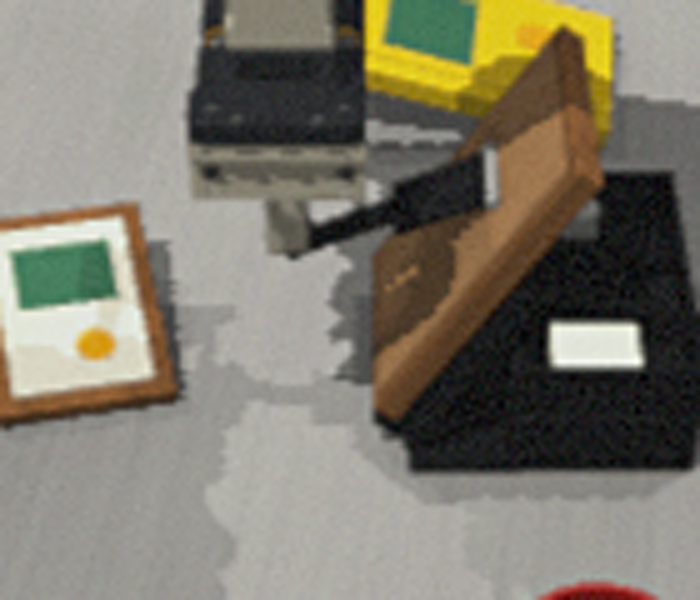

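```bash
python3 -m jog '[[0,0,0,0,-0.6],[0,0,0,0,-0.5],[0,0,0,0,-0.4],[0,0,0,0,-0.2],[0,0,0,0,-0.14]]'
python3 -m jog '[[0,0,15,0,-0.14],[0,0,45,0,-0.14],[0,0,75,0,-0.14],[-20,0,90,0,-0.14],[-40,0,100,0,-0.14]]'
python3 - <<'E'
from cell import *
from h import *
for n in("side",):
    c=capture(n); np.savez(n+"5.npz",**c)
    print(state()["tcp_pos"],state()["wrist_force"])
    crop(c,f"pics/{n}5z.png",311-70,203-60,311+70,203+60,5)
E
```

```text
time: 5.72
tcp_pos: [0.5644, -0.2429, 0.077]
tcp_rot: [-0.0, 0.998, 0.062, 0.001]
wrist_force: [-0.1, 0.0, 0.6]
gripper_width: 0.422
time: 6.35
tcp_pos: [0.5243, -0.243, 0.1789]
tcp_rot: [0.0, 0.998, 0.062, 0.002]
wrist_force: [0.5, 0.1, -0.6]
gripper_width: 0.429
[ 0.52282198 -0.24315306  0.17984296] [ 1.63464544 -1.26995557  2.06684931]
```

View pics/side5z.png

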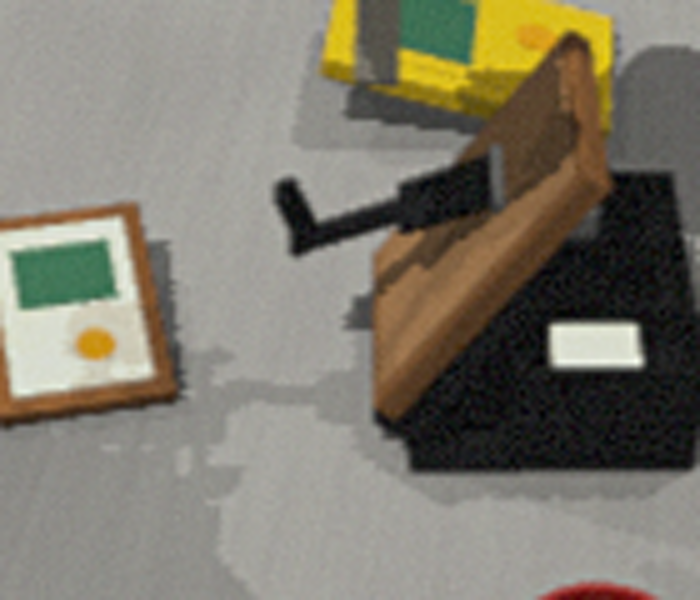

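```bash
python3 - <<'E'
from cell import *
print(state()["joint_pos"].round(3))
E
python3 -m jog '[[-30,-50,20,2,-0.14],[-60,-110,40,4,0],[-90,-160,40,6,0],[-120,-210,40,8,0],[-130,-230,40,10,0]]'
python3 - <<'E'
from cell import *
from h import *
print(state()["joint_pos"].round(3))
for n in("side","top"):
    c=capture(n); np.savez(n+"6.npz",**c)
crop(load("side6"),"pics/s6z.png",290,135,410,245,6)
crop(load("top6"),"pics/t6z.png",340,205,460,315,6)
E
```

```text
[-5.160e-01  4.390e-01  1.623e+00  1.000e-03  1.076e+00  9.300e-01]
time: 7.02
tcp_pos: [0.3912, -0.4757, 0.2206]
tcp_rot: [0.0, 0.878, 0.479, 0.002]
wrist_force: [1.2, 0.2, -0.2]
gripper_width: 0.502
[-0.96   0.468  1.471  0.003  1.202 -0.39 ]
```

View pics/s6z.png

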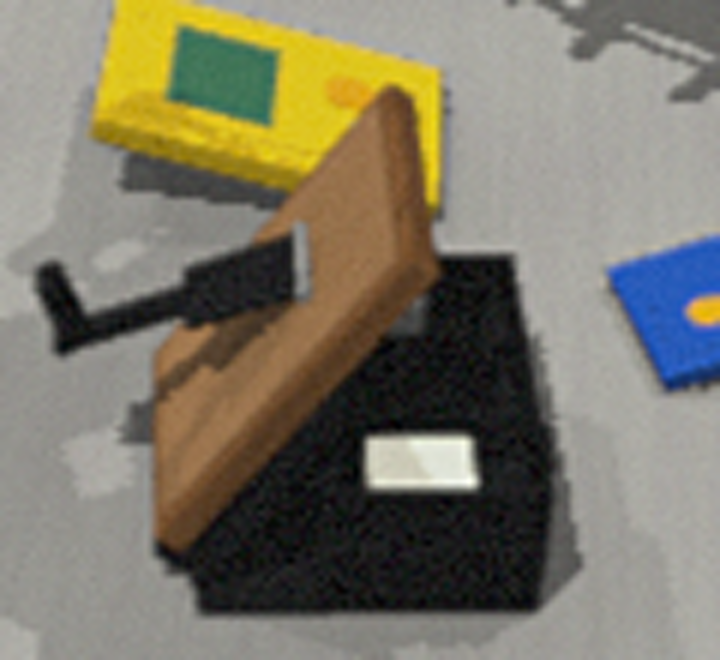

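View pics/t6z.png

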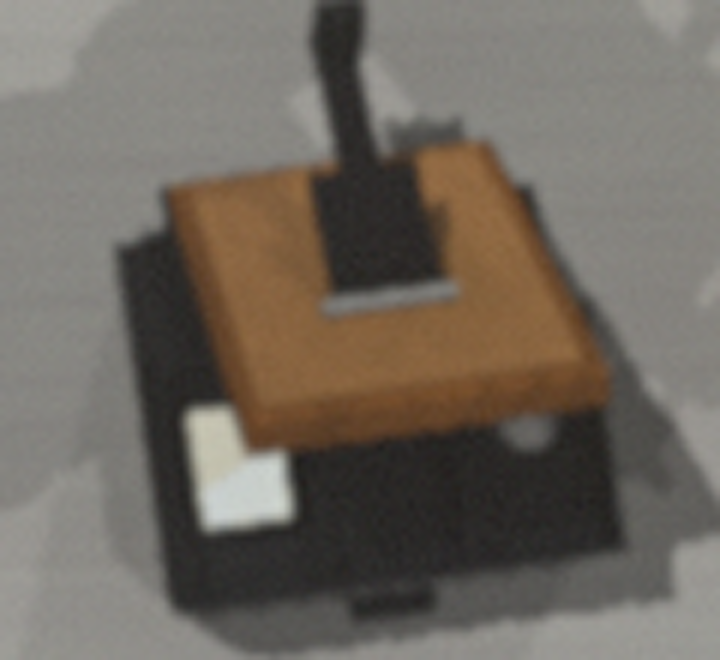

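Run:
```python
from h import *
crop(load("top6"),"pics/t6y.png",370,190,450,285,6)
```

```text
(no output)
```

View pics/t6y.png

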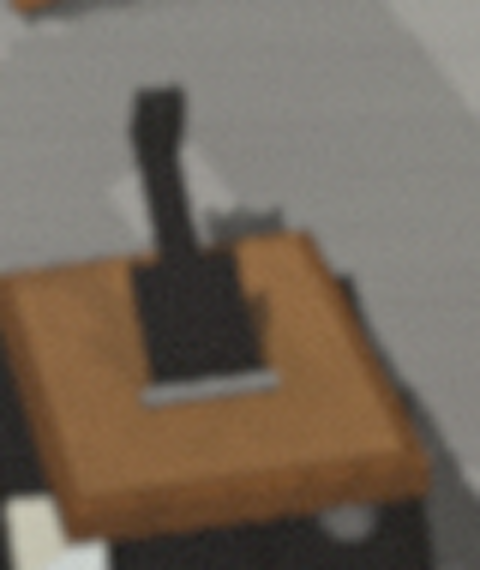

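Run:
```python
from h import *
s=load("side6");t=load("top6")
S=lambda u,v:((u+.5)/6-.5+290,(v+.5)/6-.5+135)
T=lambda u,v:((u+.5)/6-.5+340,(v+.5)/6-.5+205)
Y=lambda u,v:((u+.5)/6-.5+370,(v+.5)/6-.5+190)
p={}
for n,a,b in (("tbn",S(395,262),T(255,408)),("tbf",S(380,93),T(602,362)),("lbn",S(157,490),T(185,188)),("lbf",S(155,358),T(490,146)),
 ("tpn",S(437,272),T(256,448)),("tab end n",S(38,270),Y(137,92)),("tab end f",S(56,264),Y(184,90)),("heel",S(62,350),Y(157,150)),("barrel n",S(304,298),T(324,308)),("barrel f",S(300,228),T(458,287))):
    P,e=tri(s,a,t,b); p[n]=P; print(n,P.round(4),round(e*1000,1))
```

```text
tbn [ 0.4364 -0.2049  0.1506] 0.1
tbf [ 0.4481 -0.3121  0.1508] 0.4
lbn [ 0.5175 -0.1943  0.0449] 2.0
lbf [ 0.5319 -0.3034  0.0216] 0.7
tpn [ 0.4228 -0.2051  0.1476] 2.8
tab end n [ 0.5681 -0.2328  0.1144] 0.3
tab end f [ 0.5669 -0.2492  0.106 ] 6.2
heel [ 0.5589 -0.2447  0.0681] 5.4
barrel n [ 0.4692 -0.2321  0.1116] 0.8
barrel f [ 0.4745 -0.2751  0.1122] 1.6
```

```bash
python3 -m jog '[[15,50,0,2,0.29],[30,110,0,4,0.29],[45,165,0,6,0.29],[55,218,0,8,0.29],[55,218,0,8,0.29]]'
python3 -m jog '[[0,0,0,0,0.29]]'
```

```text
time: 7.75
tcp_pos: [0.4475, -0.2536, 0.221]
tcp_rot: [-0.0, 0.661, 0.751, 0.002]
wrist_force: [0.3, -0.6, 0.8]
gripper_width: 0.646
time: 7.88
tcp_pos: [0.4479, -0.2534, 0.2214]
tcp_rot: [0.0, 0.662, 0.75, 0.002]
wrist_force: [-0.5, -0.4, 0.3]
gripper_width: 0.645
```

```bash
python3 -m jog '[[-2,-4.5,-20,0,0.29],[-2,-4.5,-50,0,0.29],[-2,-4.5,-80,0,0.29],[-2,-4.5,-98,0,0.29],[-2,-4.5,-101,0,0.29]]'
python3 - <<'E'
from cell import *
from h import *
for n in("side",):
    c=capture(n); np.savez(n+"7.npz",**c)
    print(state()["tcp_pos"],state()["wrist_force"])
    crop(c,f"pics/{n}7z.png",290,115,410,225,6)
E
```

```text
time: 8.5
tcp_pos: [0.4454, -0.2583, 0.1195]
tcp_rot: [-0.001, 0.663, 0.749, 0.002]
wrist_force: [0.3, 1.0, 0.3]
gripper_width: 0.643
[ 0.44570549 -0.25835418  0.12003506] [-0.49354456 -0.25651386 -0.1987123 ]
```

View pics/side7z.png

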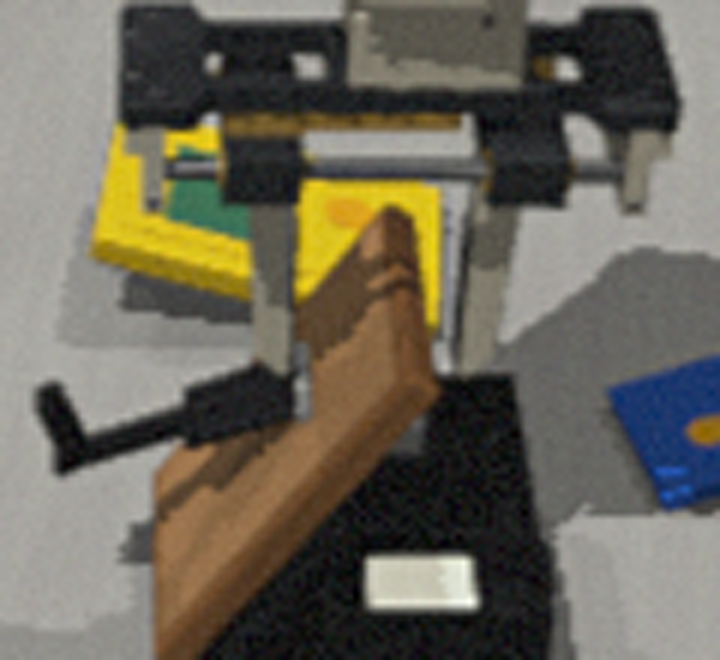

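```bash
python3 -m jog '[[0,0,0,0,0],[0,0,0,0,-0.2],[0,0,0,0,-0.3],[0,0,0,0,-0.35],[0,0,0,0,-0.35]]'; python3 -m jog '[[0,0,0,0,-0.45],[0,0,0,0,-0.45]]'
```

```text
time: 9.18
tcp_pos: [0.4465, -0.2587, 0.1211]
tcp_rot: [0.001, 0.663, 0.749, 0.002]
wrist_force: [-1.0, 1.8, 8.6]
gripper_width: 0.338
time: 9.43
tcp_pos: [0.4475, -0.2593, 0.1225]
tcp_rot: [0.003, 0.663, 0.749, 0.002]
wrist_force: [-2.2, 1.2, 10.9]
gripper_width: 0.312
```

```bash
python3 -m jog '[[3,0.4,6,0,-0.6],[7,0.9,12,0,-0.7],[12,1.5,19,0,-1],[18,2.2,26,0,-1],[24,3,33,0,-1]]'
python3 - <<'E'
from cell import *
from h import *
for n in("side",):
    c=capture(n); np.savez(n+"8.npz",**c)
    print(state()["tcp_pos"],state()["wrist_force"])
    crop(c,f"pics/{n}8z.png",280,105,400,215,6)
E
```

```text
time: 10.05
tcp_pos: [0.4722, -0.2562, 0.1559]
tcp_rot: [0.003, 0.663, 0.749, 0.003]
wrist_force: [2.8, 0.8, -3.9]
gripper_width: 0.208
[ 0.47303919 -0.25630174  0.1568118 ] [ 4.05685333  1.49497944 -0.28791996]
```

View pics/side8z.png

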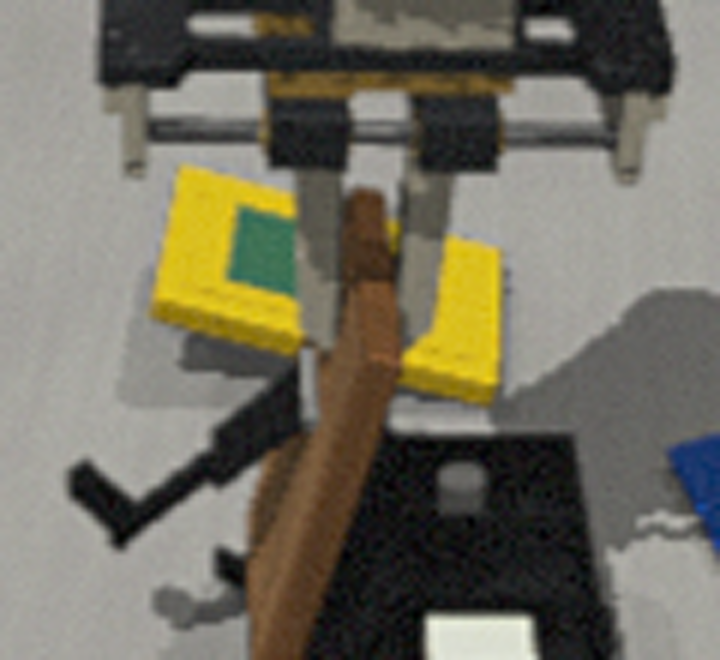

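```bash
python3 -m jog '[[6,0.8,8,0,-1],[12,1.5,18,0,-1],[18,2.2,30,0,-1],[24,3,45,0,-1],[28,3.5,60,0,-1]]'
python3 -m jog '[[5,0.5,15,0,-1],[5,0.5,40,0,-1],[5,0.5,60,0,-1],[5,0.5,60,0,-1]]'
python3 - <<'E'
from cell import *
from h import *
for n in("side",):
    c=capture(n); np.savez(n+"9.npz",**c)
    print(state()["tcp_pos"],state()["wrist_force"])
    crop(c,f"pics/{n}9z.png",240,60,400,190,5)
E
```

```text
time: 10.72
tcp_pos: [0.501, -0.2528, 0.2178]
tcp_rot: [0.003, 0.663, 0.749, 0.003]
wrist_force: [0.5, 0.4, -4.2]
gripper_width: 0.145
time: 11.22
tcp_pos: [0.5064, -0.2526, 0.2794]
tcp_rot: [0.005, 0.663, 0.749, 0.003]
wrist_force: [0.4, -0.2, -4.0]
gripper_width: 0.156
[ 0.5059324  -0.25227011  0.27804128] [ 0.01477054 -0.80225409 -4.14249825]
```

View pics/side9z.png

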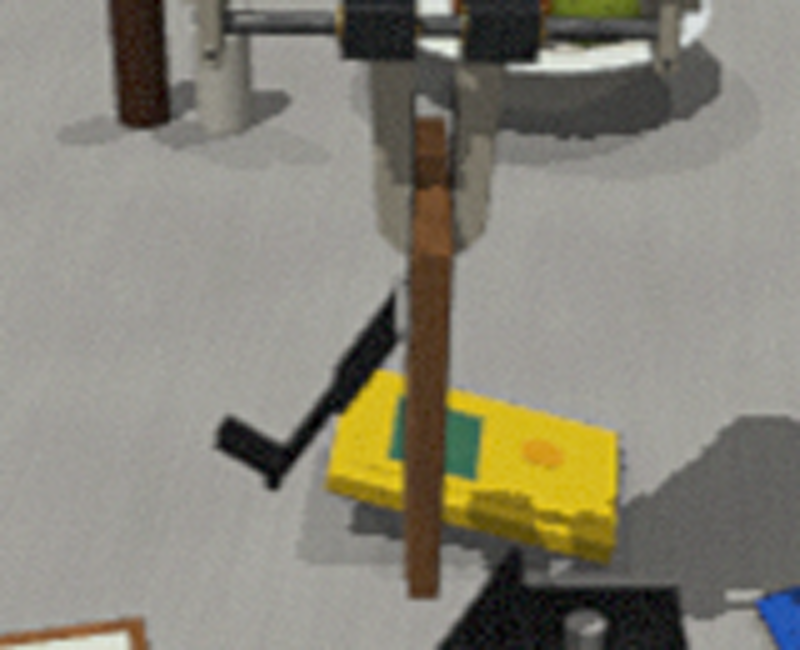

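```bash
python3 -m jog '[[3,20,5,-0.2,-1],[8,60,10,-0.4,-1],[12,110,10,-0.7,-1],[17,160,10,-1,-1],[21,210,10,-1.2,-1]]'
python3 -m jog '[[4,45,0,-0.2,-1],[9,95,0,-0.2,-1],[13,145,0,-0.2,-1],[17,190,0,-0.2,-1],[19,225,0,-0.2,-1]]'
```

```text
time: 11.9
tcp_pos: [0.5264, -0.0407, 0.287]
tcp_rot: [0.003, 0.702, 0.713, 0.002]
wrist_force: [0.3, -0.3, -4.0]
gripper_width: 0.148
time: 12.52
tcp_pos: [0.5448, 0.186, 0.2857]
tcp_rot: [0.002, 0.707, 0.707, 0.001]
wrist_force: [0.4, -0.8, -3.5]
gripper_width: 0.149
```

```bash
python3 -m jog '[[1,20,-20,0,-1],[1,31,-40,0,-1],[1,31,-55,0,-1],[1,31,-55,0,-1]]'
python3 - <<'E'
from cell import *
from h import *
for n in("side","top"):
    c=capture(n); np.savez(n+"10.npz",**c)
    st=state();print(st["tcp_pos"],st["tcp_rot"],st["wrist_force"])
    cv2.imwrite(f"pics/{n}10.png",c["img"][:,:,::-1])
crop(load("side10"),"pics/s10z.png",180,200,320,410 ,3.5)
E
```

```text
time: 13.02
tcp_pos: [0.5451, 0.216, 0.2288]
tcp_rot: [0.002, 0.708, 0.707, -0.001]
wrist_force: [-0.0, 0.2, -3.4]
gripper_width: 0.151
[0.54569077 0.21615706 0.23010882] [2.14159726e-03 7.07755663e-01 7.06454047e-01 1.22178317e-04] [-0.26613238 -0.9244788  -3.53306454]
[0.54604486 0.21630865 0.23090704] [0.00246368 0.70777617 0.70643202 0.00078829] [-0.44950894 -0.01313947 -3.58693724]
```

View pics/side10.png

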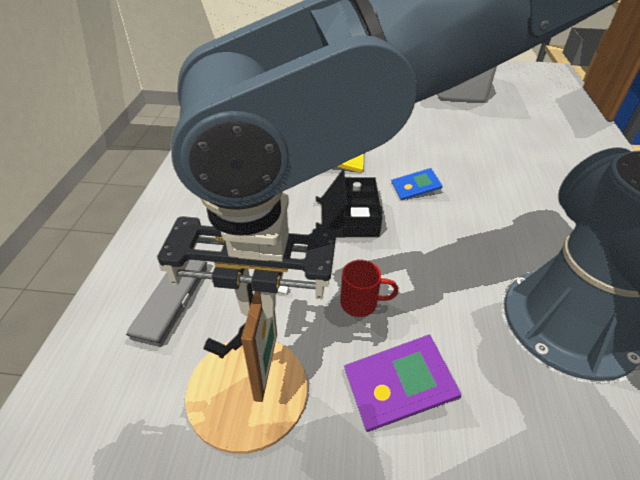

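View pics/top10.png

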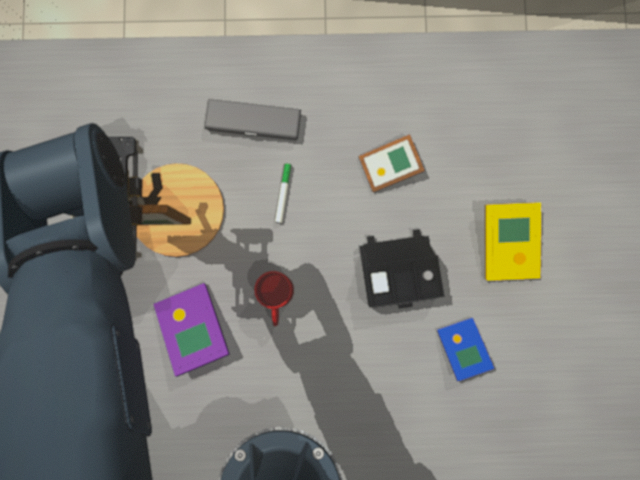

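Run:
```python
from h import *
c=load("side10")
crop(c,"pics/s10y.png",200,290,300,410,5)
for z in (.08,.09,.1,.11,.12): print(z,proj(c,[[.553,.274,z],[.539,.274,z],[.553,.159,z]]).round(1).tolist())
for z in (.25,.26,.27): print(z,proj(c,[[.553,.274,z],[.539,.274,z]]).round(1).tolist())
```

```text
0.08 [[253.5, 407.2], [263.0, 408.3], [269.1, 339.2]]
0.09 [[252.9, 404.0], [262.5, 405.1], [268.7, 335.8]]
0.1 [[252.2, 400.7], [262.0, 401.8], [268.3, 332.2]]
0.11 [[251.5, 397.4], [261.4, 398.5], [267.8, 328.6]]
0.12 [[250.8, 393.9], [260.8, 395.1], [267.4, 324.9]]
0.25 [[240.3, 341.2], [251.9, 342.4]]
0.26 [[239.3, 336.4], [251.1, 337.6]]
0.27 [[238.3, 331.4], [250.3, 332.7]]
```

View pics/s10y.png

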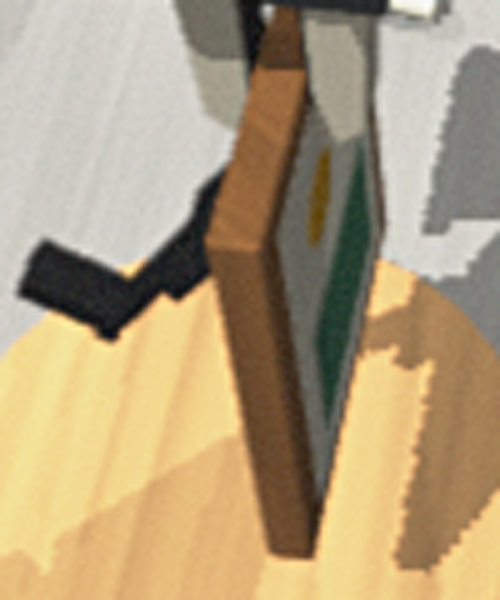

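```bash
python3 -m jog '[[0,0,-20,0,-1],[0,0,-45,0,-1],[0,0,-65,0,-1],[0,0,-78,0,-1],[0,0,-80,0,-1]]'; python3 -m jog '[[0,0,-1,0,-1],[0,0,-1.5,0,-1],[0,0,-2,0,-1]]'
```

```text
time: 13.75
tcp_pos: [0.5461, 0.2161, 0.1508]
tcp_rot: [0.002, 0.708, 0.706, 0.001]
wrist_force: [0.3, 0.1, -3.1]
gripper_width: 0.144
time: 14.12
tcp_pos: [0.5463, 0.2161, 0.1492]
tcp_rot: [0.003, 0.708, 0.706, 0.001]
wrist_force: [-0.5, 0.7, -4.4]
gripper_width: 0.151
```

```bash
for i in 1 2; do python3 -m jog '[[0,0,-1,0,-1],[0,0,-2,0,-1],[0,0,-2,0,-1]]' | grep -E 'pos|force'; done
python3 - <<'E'
from cell import *
from h import *
c=capture("side"); np.savez("side11.npz",**c)
crop(c,"pics/s11.png",190,320,310,440,5)
print(np.mean([state()["wrist_force"] for _ in range(3)],0))
E
```

```text
tcp_pos: [0.5463, 0.2161, 0.1471]
wrist_force: [-0.2, -0.3, -4.7]
tcp_pos: [0.5463, 0.2161, 0.1452]
wrist_force: [0.8, 0.2, -2.9]
[ 0.47603434  0.16827162 -3.79939976]
```

View pics/s11.png

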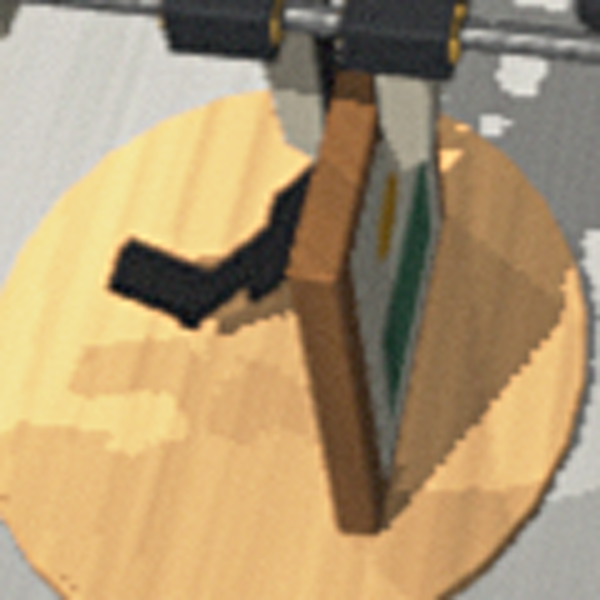

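```bash
python3 -m jog '[[0,0,-1,0,-1],[0,0,-1,0,-1]]' | grep -E 'pos|force';python3 -m jog '[[0,0,-1,0,-1],[0,0,-1,0,-1]]' | grep -E 'pos|force';python3 -m jog '[[0,0,-1,0,-1],[0,0,-1,0,-1]]' | grep -E 'pos|force'
```

```text
tcp_pos: [0.5466, 0.216, 0.145]
wrist_force: [-1.4, -3.1, 5.4]
tcp_pos: [0.5468, 0.2159, 0.1449]
wrist_force: [-1.9, -2.0, 6.9]
tcp_pos: [0.5469, 0.2158, 0.1449]
wrist_force: [-3.0, -2.7, 6.5]
```

```bash
python3 -m jog '[[0,0,0.7,0,-1],[0,0,0.7,0,-1]]' | grep -E 'pos|force';python3 -m jog '[[0,0,0,0,-0.66],[0,0,0,0,-0.62],[0,0,0,0,-0.58],[0,0,0,0,-0.54]]';python3 - <<'E'
from cell import *
from h import *
c=capture("side"); np.savez("side12.npz",**c)
crop(c,"pics/s12.png",190,320,310,440,5)
E
```

```text
tcp_pos: [0.5469, 0.2159, 0.1455]
wrist_force: [-0.1, -0.6, -3.8]
time: 16.42
tcp_pos: [0.547, 0.2159, 0.1456]
tcp_rot: [0.003, 0.708, 0.706, 0.002]
wrist_force: [0.3, -0.6, -1.1]
gripper_width: 0.223
```

View pics/s12.png

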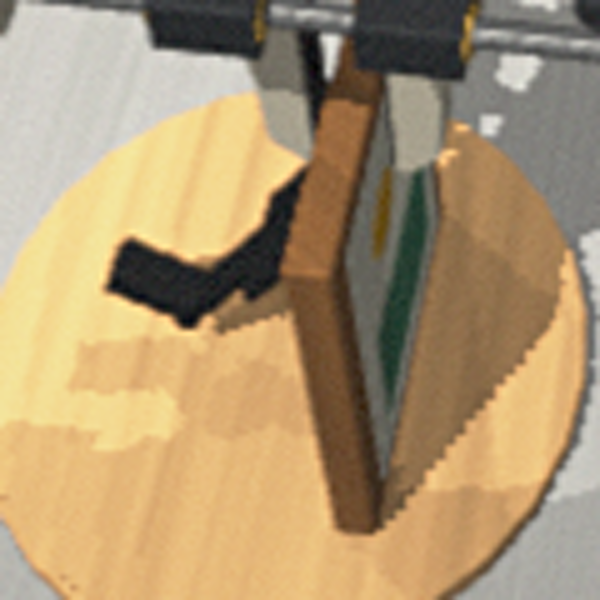

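```bash
python3 -m jog '[[0,0,4,0,-0.5],[0,0,8,0,-0.48],[3,0,8,0,-0.46],[6,0,8,0,-0.46],[9,0,8,0,-0.46]]';python3 -m jog '[[3,0,0,0,-0.46],[6,0,0,0,-0.46],[9,0,0,0,-0.46],[12,0,0,0,-0.46]]';python3 - <<'E'
from cell import *
from h import *
c=capture("side"); np.savez("side13.npz",**c)
crop(c,"pics/s13.png",190,320,310,440,5)
E
```

```text
time: 17.1
tcp_pos: [0.5561, 0.2159, 0.1534]
tcp_rot: [0.003, 0.708, 0.706, 0.002]
wrist_force: [-0.3, -0.2, 0.4]
gripper_width: 0.267
time: 17.6
tcp_pos: [0.5684, 0.2158, 0.1534]
tcp_rot: [0.003, 0.708, 0.706, 0.002]
wrist_force: [-0.0, -0.3, -1.2]
gripper_width: 0.271
```

View pics/s13.png

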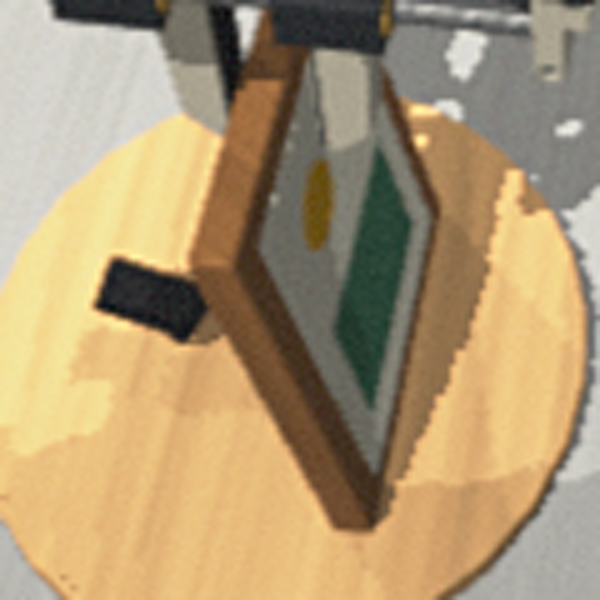

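```bash
python3 -m jog '[[4,0,0,0,-0.46],[7,0,0,0,-0.46],[10,0,0,0,-0.46],[13,0,0,0,-0.46],[16,0,0,0,-0.46]]';python3 -m jog '[[3,0,0,0,-0.44],[6,0,0,0,-0.43],[8,0,0,0,-0.42],[8,0,0,0,-0.42]]';python3 - <<'E'
from cell import *
from h import *
c=capture("side"); np.savez("side14.npz",**c)
crop(c,"pics/s14.png",190,320,310,440,5)
E
```

```text
time: 18.27
tcp_pos: [0.5848, 0.2158, 0.1534]
tcp_rot: [0.003, 0.708, 0.706, 0.002]
wrist_force: [-0.5, 0.4, -0.3]
gripper_width: 0.267
time: 18.77
tcp_pos: [0.593, 0.2158, 0.1534]
tcp_rot: [0.003, 0.708, 0.706, 0.002]
wrist_force: [0.7, 0.6, 0.2]
gripper_width: 0.289
```

View pics/s14.png

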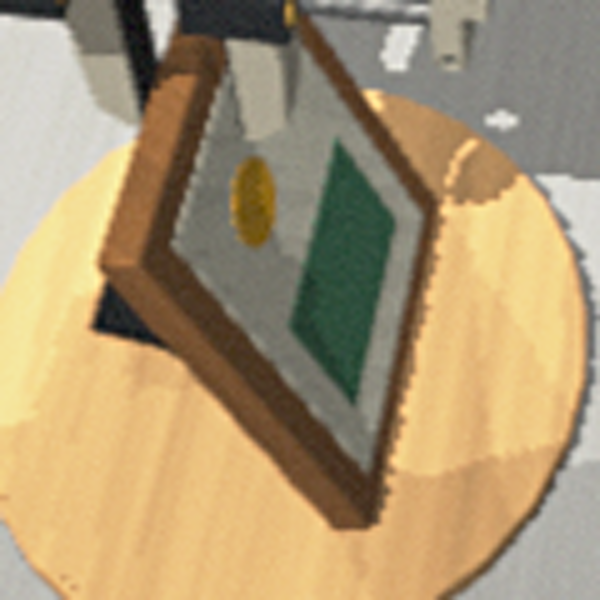

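```bash
python3 -m jog '[[2,0,0,0,-0.40],[4,0,0,0,-0.38],[4,0,0,0,-0.38]]';python3 - <<'E'
from cell import *
from h import *
c=capture("side"); np.savez("side15.npz",**c)
crop(c,"pics/s15.png",190,320,310,440,5)
q=lambda a:((a-[190,320])*5).round(0).tolist()
for x in (.550,.553):
  for lean in (16,18,20):
    t=np.radians(lean); B=np.array([x,.2735,.012]); u=np.array([np.sin(t),0,np.cos(t)]);n=np.array([-np.cos(t),0,np.sin(t)])
    print(x,lean,q(proj(c,[B,B+.014*n,B+.16*u,B+.16*u+.014*n])))
E
```

```text
time: 19.2
tcp_pos: [0.597, 0.2158, 0.1534]
tcp_rot: [0.003, 0.708, 0.706, 0.002]
wrist_force: [0.9, -0.3, -1.7]
gripper_width: 0.311
0.55 16 [[348.0, 536.0], [389.0, 536.0], [135.0, 267.0], [183.0, 265.0]]
0.55 18 [[348.0, 536.0], [389.0, 535.0], [116.0, 268.0], [163.0, 265.0]]
0.55 20 [[348.0, 536.0], [388.0, 534.0], [98.0, 270.0], [143.0, 266.0]]
0.553 16 [[338.0, 535.0], [380.0, 534.0], [124.0, 266.0], [172.0, 264.0]]
0.553 18 [[338.0, 535.0], [379.0, 534.0], [105.0, 267.0], [152.0, 264.0]]
0.553 20 [[338.0, 535.0], [379.0, 533.0], [87.0, 268.0], [132.0, 265.0]]
```

View pics/s15.png

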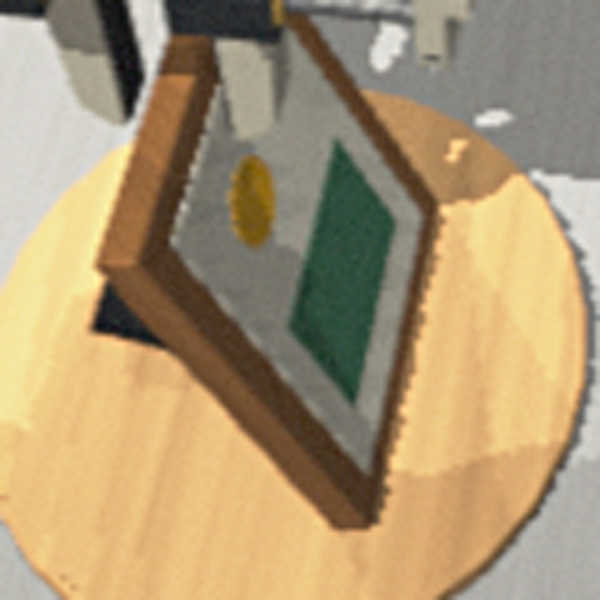

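```bash
python3 -m jog '[[0,0,0,0,-0.34],[0,0,0,0,-0.3],[0,0,0,0,-0.2],[0,0,0,0,0],[0,0,0,0,0.2]]';python3 - <<'E'
from cell import *
from h import *
c=capture("side"); np.savez("side16.npz",**c)
crop(c,"pics/s16.png",190,320,310,440,5)
E
```

```text
time: 19.88
tcp_pos: [0.5969, 0.2158, 0.1534]
tcp_rot: [0.003, 0.708, 0.706, 0.002]
wrist_force: [-0.6, -0.9, -0.1]
gripper_width: 0.56
```

View pics/s16.png

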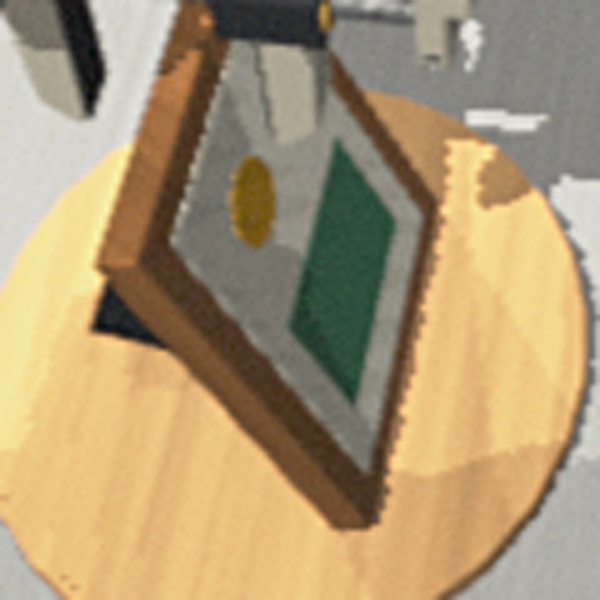

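Frame stands free (near top corner unmoved at about (102,268) in the crop). Retreat upward, then check both views.

```bash
python3 -m jog '[[0,0,15,0,0.2],[0,0,40,0,0.2],[0,0,80,0,0.2],[0,0,120,0,0.2],[0,0,150,0,0.2]]'; python3 -m jog '[[-20,-50,0,0,0.2],[-40,-110,0,0,0.2],[-60,-170,0,0,0.2],[-80,-230,0,0,0.2],[-100,-280,0,0,0.2]]';python3 - <<'E'
from cell import *
from h import *
for n in("side","top"):
    c=capture(n); np.savez(n+"17.npz",**c); cv2.imwrite(f"pics/{n}17.png",c["img"][:,:,::-1])
crop(load("side17"),"pics/s17z.png",180,310,320,450,5)
crop(load("top17"),"pics/t17z.png",120,155,235,265,6)
E
```

```text
time: 20.55
tcp_pos: [0.5971, 0.2159, 0.3066]
tcp_rot: [0.004, 0.708, 0.706, 0.003]
wrist_force: [0.1, -0.5, -0.2]
gripper_width: 0.602
time: 21.18
tcp_pos: [0.4962, -0.066, 0.3079]
tcp_rot: [0.005, 0.708, 0.706, 0.003]
wrist_force: [1.6, 0.3, -0.8]
gripper_width: 0.599
```

View pics/s17z.png

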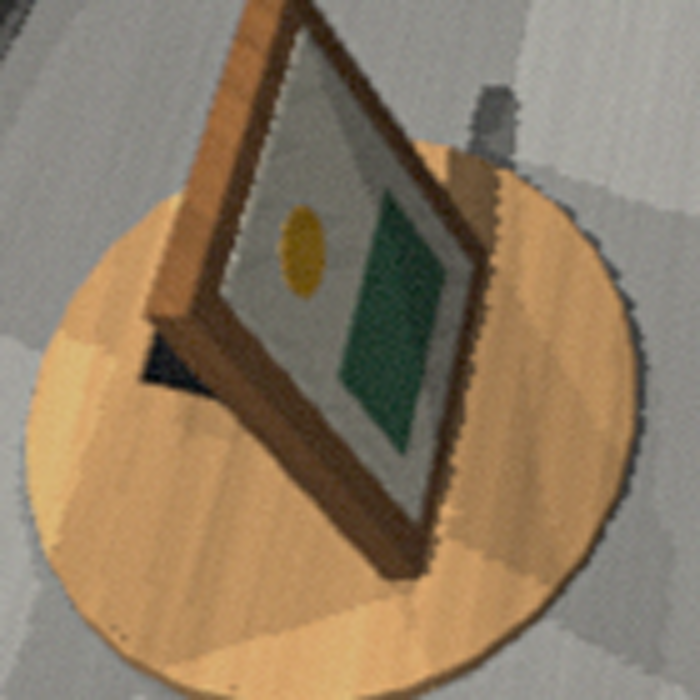

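View pics/t17z.png

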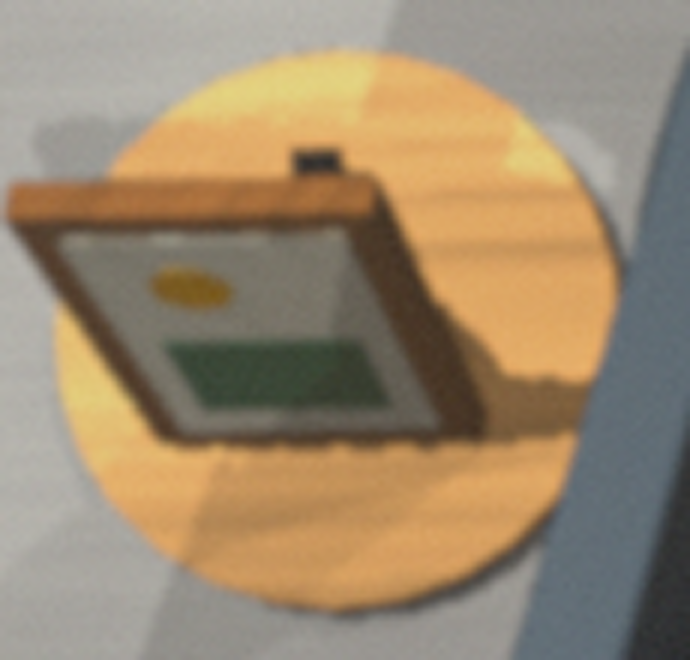

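View pics/top17.png

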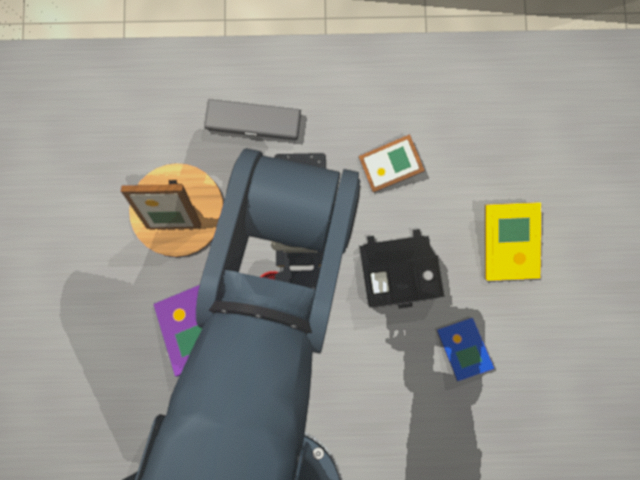

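Run:
```python
from h import *
from cell import *
s=load("side17");t=load("top17")
S=lambda u,v:((u+.5)/5-.5+180,(v+.5)/5-.5+310)
T=lambda u,v:((u+.5)/6-.5+120,(v+.5)/6-.5+155)
p={}
for n,a,b in (("top back +y",S(150,316),T(8,188)),("top pic +y",S(212,293),T(18,228)),("low pic +y",S(422,565),T(163,440)),("low pic(-y)",S(487,258),T(485,436))):
    P,e=tri(s,a,t,b); p[n]=P; print(n,P.round(4),round(e*1000,1))
print("yaw",np.degrees(np.arctan2(*(p["low pic +y"]-p["low pic(-y)"])[:2])) )
d=p["top pic +y"]-p["low pic +y"]; print("lean",np.degrees(np.arctan2(d[0],d[2])))
b=onz(s,*S(388,577),.012); d=p["top back +y"]-b; print(b,"lean back",np.degrees(np.arctan2(d[0],d[2])), np.linalg.norm(d))
print(state()["time"])
```

```text
top back +y [0.605  0.2729 0.1643] 1.1
top pic +y [0.5902 0.2673 0.1698] 3.4
low pic +y [0.544  0.2705 0.0235] 2.7
low pic(-y) [0.5443 0.1602 0.0163] 2.1
yaw -0.15577907562190654
lean 17.526642843022668
[0.55426001 0.2706376  0.012     ] lean back 18.442787869043947 0.1605505083756664
21.275
```

View pics/side17.png

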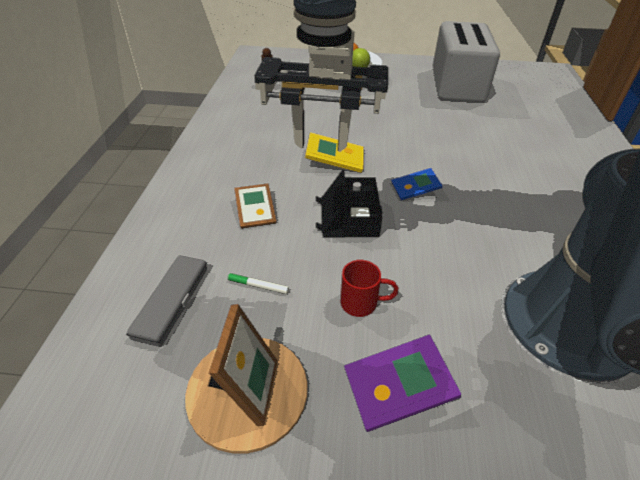

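```bash
python3 -c "
from cell import *
print(finish_job())"
```

```text
the job is handed in; nothing more can be done
None
```

The frame is standing on the coaster on its lower edge and its open leg, with the picture facing the robot's side. I handed the job in at about 21 s of the 64 s allowed.

- **Leg:** I pinched the tab and swung it out until the force rose at the stop. The frame's lower end shifted about 3–4 mm outward on the hooks but stayed on them. From the images, the leg opening agreed with 0.63 rad to within about 0.03 rad.
- **Grasp:** The moves only let the tool point straight down, so I did not grip in line with the leaning frame. I gripped across the top edge and let the frame turn upright between the fingers as I lifted it.
- **Set-down:** I lowered it onto the coaster until it touched, with a net push of about 10 N. Then I opened the fingers slightly and eased the frame back onto its leg before letting go.

**Last checks:**
- The measured yaw was about 0°.
- The lower back edge was at x ≈ 0.554 m and the leg was visible behind the frame. By that position the footprint lies inside the coaster, roughly centred.
- The frame stayed put when the fingers opened.
- The cup, marker and pencil case look unmoved in the images. I compared them by eye and did not measure them.

**One disagreement:** the measured lean was 17.5–18.4°, not the nominal 20°. I put this down to corner-picking error. A leg not fully open would make the frame lean more, and in the images nothing was touching it at the end.

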